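Find the high spot of a bent pan lid with the dial indicator

TASK

The steel pan lid on the round wooden pot stand has been dropped and its skirt is bent outwards in two places. Slide the dial indicator in by its blue post until its plunger is lightly sprung against the skirt, then turn the lid by its knob to find the highest spot of the whole skirt (the other bulge is lower) and leave the lid seated and still, let go of, with that highest spot against the sprung plunger. Never drive the plunger on to its stop, keep the lid on its stand, and do not disturb the other kitchen things.

Things in the scene. Friction and masses are not known exactly. Their poses are not given: they have to be found in the camera images.
- rig: fixed rig: round wooden pot stand (124 mm across, top 26 mm above the surface) with an aluminium rail 56 mm wide reaching 290 mm from its centre along +y. Origin on the work surface under the lid's axis; +y points level along the rail, from the lid to the dial indicator. The lid's boss, 12 mm deep, sits in the stand with 1 mm of play around it, so the lid turns to any angle without end stop.
- stand_axis (a point): fixed point on the lid's upright turning axis, 36 mm above the surface, half way up the lid's skirt (which reaches from 26 to 46 mm). The skirt is 85 mm in radius, with one high spot about 8 mm proud and a lower bulge about 3 mm proud elsewhere, each spread smoothly over a fifth of a turn or less, both unseen under the lid's flange (97 mm radius, top at 50 mm).
- knob_top (a point): top of the lid's knob, on the lid's axis, 96 mm above the surface. The black knob is round, 38 mm across, from 2 to 32 mm below this point. Its yaw is a loose brass cap's, not the lid's. The steel lid (0.38 to 0.77 kg) is loose, turns with the knob and stays as left. At the start its high spot lies 50 to 230 degrees counter-clockwise of the plunger seen from above, so it comes to it turning clockwise.
- post_top (a point): top of the blue upright post of the indicator's carriage, 115 mm above the surface; round, 16 mm across, free down to 50 mm below this point. The dial (84 mm across, top 66 mm above the surface) is centred 54 mm from it towards the lid. The carriage slides along the rail, towards the lid when the post is pushed that way; it takes about 6 N and stays where it is left.
- tip (a point): foremost point of the plunger's brass ball (10 mm ball on a 7 mm rod), 36 mm above the surface; it moves along the rail's line, straight at the lid's axis, 117 mm ahead of the post when not pressed in. Against the plunger the lid takes about 0.1 to 0.3 N m to turn; if the knob is forced sideways its boss binds in the stand and the knob slips in the grip, so hold it well centred and firmly.
- carriage (a joint): how far the indicator's carriage has been slid towards the lid, in m: 0 fully withdrawn, 0.05 fully in. The free plunger tip lies 115 mm minus this value from the lid's axis, so it meets a plain part of the skirt at about 0.030.
- needle (a joint): reading of the dial's red needle, rad: 0 with the plunger free (needle points along the rail away from the lid), growing clockwise from above by 0.2 rad per mm pressed in; stop at 16 mm, 3.2 rad (over 3.0 is too hard). Spring 0.5 N at 0, 2.6 N at the stop. Pressed 3 to 5 mm (0.6 to 1.0 rad) on plain skirt it follows the whole rim with room for the high spot.
- salt_cellar: glass salt cellar with a hinged steel top, 60 mm across, 45 mm high, origin under its centre; a bystander
- spoon_rest: blue ceramic spoon rest, dish 92 mm across, 16 mm high, tongue to its +y, origin under the dish; a bystander
- turner: black plastic slotted turner lying flat, 310 mm long along its y, 12 mm high; a bystander
- tongs: steel tongs lying flat, 240 mm long along their y, 14 mm high; a bystander
- pepper_mill: dark wooden pepper mill, 54 mm across, 150 mm high, origin under its centre; a bystander
- pinch_bowl: small white bowl, 100 mm across, 40 mm high, origin under its centre; a bystander
Things that resemble listed ones, but are neither listed nor needed, are in the scene too. Leave any pink or turquoise look-alike of the part that bears knob_top alone.

How it is judged:
On the way:
1. the plunger is sprung lightly against the lid's skirt (value of joint needle above 0.2 rad and horizontal distance between tip and stand_axis between 0.082 and 0.0955 m), for 0.2 s.
At the end, for the whole second after the job is handed in: The plunger tip stands 90.2 to 95.5 mm from the lid's axis, on the 93 mm high spot (lower bulge 88 mm), pressed in at least 1 mm (needle over 0.2 rad) and short of its stop (under 3.0); the lid is seated (tilt under 0.06 rad, knob within 5 mm of the axis, raised under 3 mm); all is still (horizontal distance between tip and stand_axis between 0.0902 and 0.0955 m and value of joint needle between 0.2 and 3 rad and horizontal distance between knob_top and stand_axis below 0.005 m and z of knob_top in the frame of stand_axis below 0.063 m and angle between knob_top's own z axis and vertical below 0.06 rad and velocity of joint carriage below 0.005 m/s and velocity of joint needle between -0.1 and 0.1 rad/s); the robot touches nothing.
It fails at once if the plunger is driven on to its stop (needle over 3.05 rad) (value of joint needle above 3.05 rad).
It fails at once if the lid is lifted off its stand (knob raised over 8 mm) or tipped (z of knob_top in the frame of stand_axis above 0.068 m or angle between knob_top's own z axis and vertical above 0.2 rad).
It fails at once if a bystander is moved by more than 20 mm (distance of any of salt_cellar, spoon_rest, turner, tongs, pepper_mill, pinch_bowl from where it was at the start of the episode above 0.02 m).
It also fails if it takes over 72 s, if anything falls off the work surface, if the arm or the gripper's body presses on something with over 40 N, if the wrist force passes 120 N, or if a joint passes its speed limit or range.

ROBOT

A 7-joint arm with a two-finger parallel gripper is mounted at the origin on the work surface. World frame = base frame: x ahead of the robot, y to its left, z up, the work surface at z = 0. Lengths are in m, angles in rad, forces in N, time in s.
With the tool pointing down it reaches from about 0.425 to 0.875 m from the base axis. Payload 4.7 kg.
Tool frame: the origin (TCP) lies on the centre line of the jaws, within the pads' length; the fingertips stand 14 mm ahead of it and the grasp point (between the pads) lies 5 mm behind it; z points along the fingers, x is the direction in which the jaws open and shut, and the axes are right-handed (so a half turn about z gives the same grasp; the last joint's range is limited). The gripper opens to 87 mm and grips with 3 to 60 N. Pads are 19 mm wide; open, the fingers measure 117 mm over their backs; the gripper's body (75 mm by 190 mm) begins 51 mm behind the grasp point.
Start: joints at [-1.239, 0.321, -0.07, 1.45, 0.023, 1.371, -0.057], TCP at [0.203, 0.617, 0.216] pointing down, gripper open.
Joint ranges: [-2.86, 2.86], [-0.3, 2.09], [-1.38, 1.24], [0.06, 2.45], [-1.56, 4.7], [0.09, 2.05], [-2.69, 2.69]. Speed limits (rad/s): [2.57, 2.57, 3.14, 3.14, 3.14, 3.14, 3.14].

INTERFACE

Orientations are given as a rotation vector (axis times angle).
In Python, from bench import ctrl gives the robot as it stands.
- The arm moves only by the tool drive_tool, never from a script. Its argument "rows" is a list that holds one entry, the list of rows, each a list of 5 numbers: the shift along the tool's x, y, z scaled (see below), then the turn about the tool's z scaled (see below), then the closure in counts, from 0 (fully open) to 255 (shut). In form: [[[dx, dy, dz, spin, jaw], ...]]. A call has 1 to 20 rows; each row is the pose to reach, as a shift and turn from the pose commanded when the call began, along the tool's axes at that moment, turning the shorter way round; what a row does not reach only later rows make up. The controller multiplies each number of a shift by 300 mm and each number of a turn by pi rad. A row lasts 1/8 s, in which the tool goes at most 62.5 mm and 10.7 degrees, less where a joint would pass 70% of its speed; a pose out of reach is approached as far as the arm can. A call with a number of a shift or a turn outside -1 to 1 is refused whole. A call with a gripper value outside its range is refused whole. The fingers move at their own pace and stop on an object; "grip_force" is the grip in N (left out, the last holds). Time passes only in rows, so rows that repeat a pose let the fingers close. It gives the time, the measured TCP pose, the force and the opening at its end, in the units of the state.
- ctrl.get_state(): the state, without advancing time (a new reading comes with each control period).
- ctrl.get_image(name): name is "scene" or "top"; returns a dict with "img" (384x512x3 uint8, blue, green, red), "camera_matrix" (3x3 intrinsics, pixels), "R" (3x3) and "t" (3): a world point X has camera coordinates R X + t. Camera axes: x right, y down, z forward; pixel columns grow to the right and rows downward; lengths in m; the calibration is good to about 2 mm. A picture is of the moment at which its call begins. There is no depth.
- ctrl.close_job(): hands the job in, once; it reports no verdict.
The state is a dict: "time": time; "joint_positions": joint angles; "qd": joint speeds; "joint_torque": joint torques, N m; "position": TCP position; "tool_rot": TCP orientation; "ft_force": force on the tool from outside, world axes, zero at the start; "torque": the same for the moment, N m; "grip_width": opening from 0.0 (shut) to 1.0 (fully open).
Only numpy, scipy, OpenCV 4.12 (cv2) and the standard library are available. Lean on these libraries where they do the work, as an engineer would, in place of code of your own. Each camera call takes 0.05 s, during which the arm holds its last target.

## Working session

There is one attempt and no reset: what is moved stays moved. The work goes in short steps, Python scripts to look and compute and a tool call to move; the robot and the scene stay as the last step left them, time stands still between calls to the robot, and variables do not carry over. Pictures are saved under pics/ and viewed, and the job is handed in when it is done.

Besides the shell and the picture viewer there is one more tool, called after "Emit:" as name(argument=value, ...), one argument or row to a line, values as JSON. drive_tool: Moves the arm, as the interface text tells. Its arguments: {"type":"object","properties":{"rows":{"type":"array"},"grip_force":{"type":"number"}},"required":["rows"]}

```bash
mkdir -p pics; cat > h.py <<'E'
import numpy as np,cv2
from bench import ctrl
def pic(n,f,crop=None,s=1):
    d=ctrl.get_image(n);im=d["img"]
    if crop: im=im[crop[1]:crop[3],crop[0]:crop[2]]
    cv2.imwrite("pics/"+f,cv2.resize(im,None,fx=s,fy=s,interpolation=cv2.INTER_CUBIC)); return d
def ray(d,u,v,z):
    K=np.array(d["camera_matrix"]);R=np.array(d["R"]);t=np.array(d["t"])
    c=-R.T@t; r=R.T@np.linalg.solve(K,[u,v,1]); return c+r*(z-c[2])/r[2]
def proj(d,X):
    p=np.array(d["camera_matrix"])@(np.array(d["R"])@np.array(X)+np.array(d["t"])); return p[:2]/p[2]
E
python3 - <<'E'
from h import *
d=pic("top","t0.png",s=1.5);print(-np.array(d["R"]).T@d["t"])
d=pic("scene","s0.png",s=1.5);print(-np.array(d["R"]).T@d["t"])
print(ctrl.get_state())
E
```

```text
[ 0.29595745 -0.05402418  1.40425418]
[ 1.16057173 -0.27278908  0.85579428]
{'time': 0.1, 'joint_positions': array([-1.2389023 ,  0.32175036, -0.07008555,  1.4515486 ,  0.02262795,
        1.37077413, -0.05691674]), 'qd': array([ 0.00107904, -0.00138705,  0.00034032, -0.00432246,  0.00120415,
       -0.00179731,  0.0010705 ]), 'joint_torque': array([ 1.88231625e-04, -4.92571700e+01, -4.05665673e-01, -3.13396955e+01,
       -6.41149934e-02,  3.95936274e-02,  9.24561846e-05]), 'position': array([0.20300724, 0.61696357, 0.21487214]), 'tool_rot': array([ 2.54405664e+00,  1.84134423e+00, -2.03987292e-03]), 'ft_force': array([-0.06876534,  0.30459519, -1.02806212]), 'torque': array([ 0.02220921, -0.02402025, -0.01921128]), 'grip_width': 0.9996486501191809}
```

View pics/t0.png

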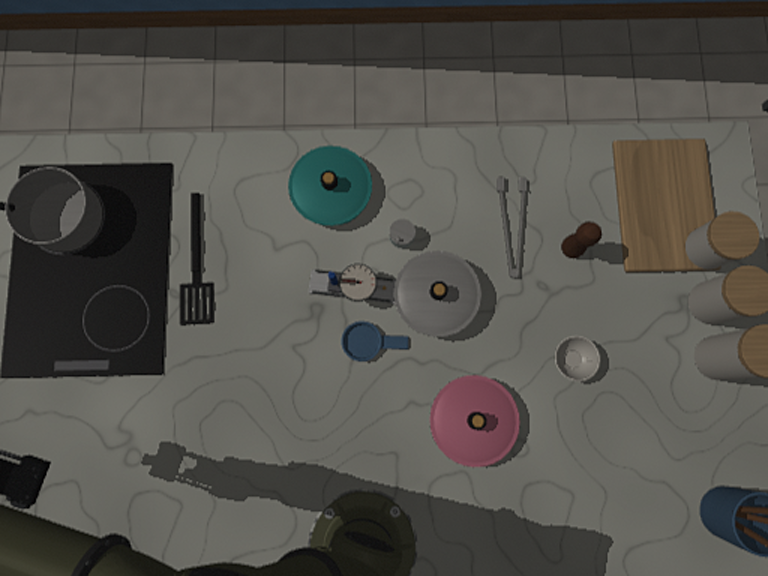

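View pics/s0.png

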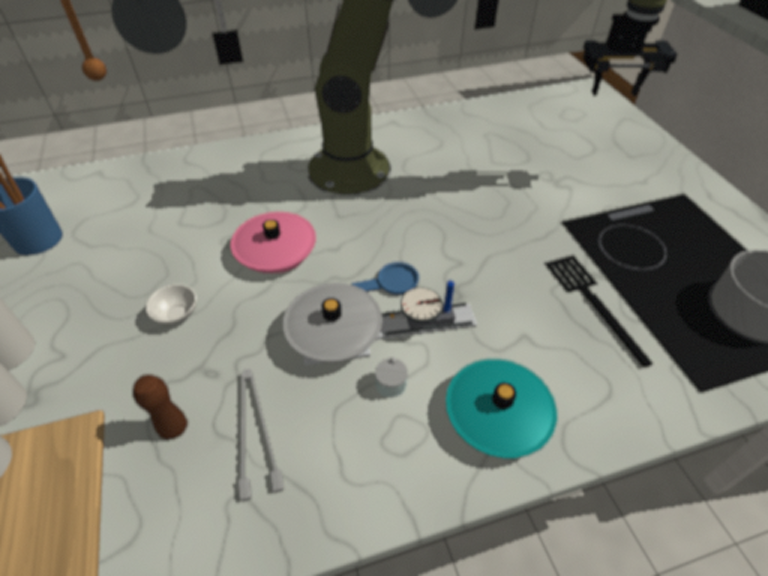

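The top view (1.5x) shows three lids with a knob: turquoise (330,181), pink (478,421) and steel (439,290). I choose the steel one, because it sits on the rail with the dial (358,282) and blue post (334,280). Next I take close crops and measure.

```bash
python3 - <<'E'
from h import *
d=pic("top","t1.png",(195,150,335,240),5);e=pic("scene","s1.png",(180,170,330,260),5)
def blob(im,lo,hi,box):
    h=cv2.cvtColor(im,cv2.COLOR_BGR2HSV);m=cv2.inRange(h,lo,hi);k=np.zeros_like(m);k[box[1]:box[3],box[0]:box[2]]=1;m=m*k
    n,l,s,c=cv2.connectedComponentsWithStats(m);return [(s[i][:5].tolist(),c[i].round(1).tolist()) for i in range(1,n) if s[i][4]>4]
for n,q,kb,pb in(("top",d,(275,180,310,205),(205,170,245,200)),("scene",e,(205,190,235,215),(285,180,310,215))):
    a=blob(q["img"],(12,90,70),(28,255,255),kb);b=blob(q["img"],(100,120,20),(130,255,255),pb)
    print(n,a,b)
    for s,c in a: print("cap",ray(q,*c,.096))
    for s,c in b: print("post",ray(q,*c,.115 if n=="top" else .09))
    if n=="scene":
        for s,c in b: print("posttop",ray(q,s[0]+s[2]/2-.5,s[1]+1,.115))
E
```

```text
top [([289, 189, 8, 8, 50], [292.4, 192.5])] [([219, 181, 6, 9, 36], [221.6, 185.1])]
cap [ 0.53351289 -0.17544527  0.096     ]
post [0.55864619 0.04966388 0.115     ]
scene [([216, 199, 10, 8, 63], [220.3, 202.7])] [([296, 188, 6, 20, 68], [298.8, 197.9])]
cap [ 0.53260632 -0.17474455  0.096     ]
post [0.57803135 0.04705919 0.09      ]
posttop [0.56574247 0.04855769 0.115     ]
```

View pics/t1.png

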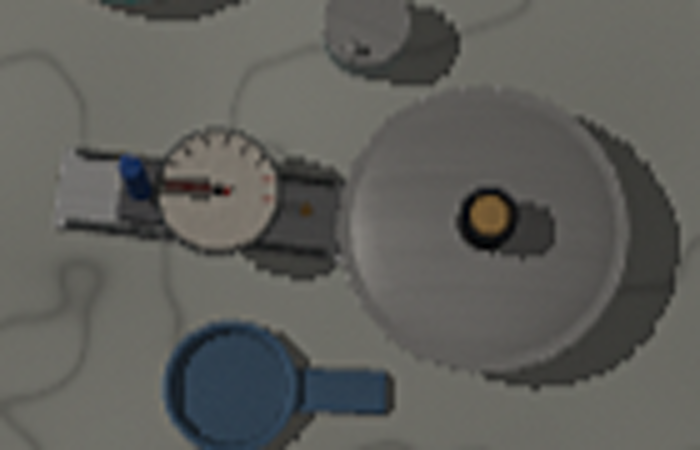

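View pics/s1.png

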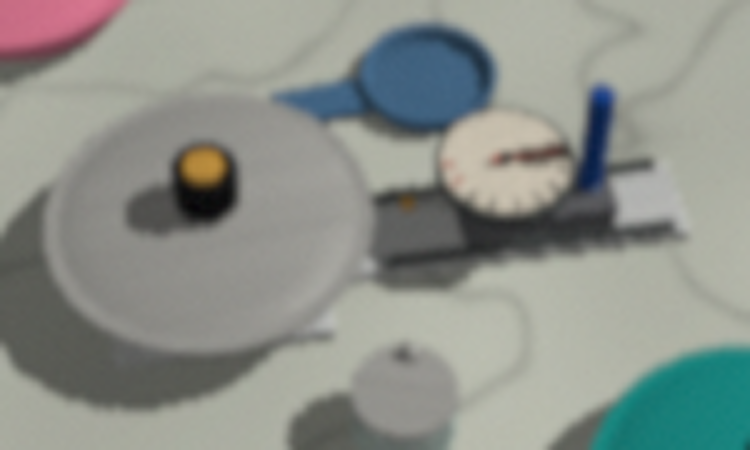

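```bash
python3 - <<'E'
from h import *
d=ctrl.get_image("top");e=ctrl.get_image("scene")
A=np.array([.533,-.175])
for n,p in(("post top",ray(d,220.2,182.6,.115)),("post scene",ray(e,180+602/5,170+92/5,.115)),("dial top",ray(d,195+218/5,150+188/5,.066)),("dial sc",ray(e,180+507/5,170+160/5,.066)),("ball top",ray(d,195+306/5,150+210/5,.041)),("ball sc",ray(e,180+407/5,170+202/5,.041))):
    v=p[:2]-A;print(n,p.round(4),np.linalg.norm(v).round(4),np.degrees(np.arctan2(v[1],v[0])).round(1))
s=ctrl.get_state();from scipy.spatial.transform import Rotation as R
print(R.from_rotvec(s["tool_rot"]).as_matrix().round(3))
for nm,u,v,z in(("salt",195+370/5,150+20/5,.045),("spoon",195+230/5,150+388/5,.016),("spoontip",195+392/5,150+392/5,.016)):print(nm,ray(d,u,v,z).round(3))
E
```

```text
post top [0.5668 0.0541 0.115 ] 0.2315 81.6
post scene [0.5652 0.0546 0.115 ] 0.2319 82.0
dial top [ 0.5591 -0.0021  0.066 ] 0.1748 81.4
dial sc [0.5592 0.002  0.066 ] 0.1789 81.6
ball top [ 0.5478 -0.0597  0.041 ] 0.1162 82.7
ball sc [ 0.5528 -0.0577  0.041 ] 0.119 80.4
[[ 0.313  0.95  -0.   ]
 [ 0.95  -0.313 -0.001]
 [-0.001  0.    -1.   ]]
salt [ 0.677 -0.106  0.045]
spoon [ 0.432 -0.006  0.016]
spoontip [ 0.427 -0.115  0.016]
```

Both views agree. The axis is at (0.533,-0.175), the post at (0.566,0.0545) and the distance between them 0.2317 m, so the carriage is at about 0. The rail yaw is about 81.6°. I'll move to above the post in two calls.

Emit:
drive_tool(
  rows=[
    [[-0.35,0.434,0,-0.027,0],[-0.7,0.868,0,-0.054,0],[-0.7,0.868,0,-0.054,0],[-0.7,0.868,0,-0.054,0],[-0.7,0.868,0,-0.054,0],[-0.7,0.868,0,-0.054,0],[-0.7,0.868,0,-0.054,0],[-0.7,0.868,0,-0.054,0],[-0.7,0.868,0,-0.054,0]],
  ],
)

```text
time: 1.42
position: [0.3837, 0.3382, 0.2158]
tool_rot: [-2.376, -2.054, 0.0]
ft_force: [0.8, -0.3, 0.1]
grip_width: 0.994
```

```bash
cat >> h.py <<'E'
from scipy.spatial.transform import Rotation as Ro
def go(X,yaw=None):
    s=ctrl.get_state();M=Ro.from_rotvec(s["tool_rot"]).as_matrix();p=s["position"]
    y=np.degrees(np.arctan2(M[1,0],M[0,0]))
    print("t",s["time"],"p",p.round(4),"yaw",y.round(2),"tilt",M[2].round(3),"q",s["joint_positions"].round(3),"F",s["ft_force"].round(1),"T",s["torque"].round(2),"g",round(s["grip_width"],3))
    if X is not None: print("move",(M.T@(np.array(X)-p)/.3).round(4), "spin",None if yaw is None else round(-(((yaw-y)+180)%360-180)/180,4))
E
python3 -c "
from h import *
go([.566,.0545,.16],81.7)"
```

```text
t 1.425 p [0.3837 0.3382 0.2158] yaw 81.69 tilt [ 0. -0. -1.] q [-0.883  0.025  0.11   1.794 -0.003  1.323  0.654] F [ 0.8 -0.3  0.1] T [ 0.03  0.01 -0.  ] g 0.994
move [-0.8481  0.738   0.1855] spin -0.0
```

Emit:
drive_tool(
  rows=[
    [[-0.28,0.246,0.05,0,0],[-0.56,0.492,0.1,0,0],[-0.848,0.738,0.15,0,0],[-0.848,0.738,0.185,0,0],[-0.848,0.738,0.185,0,0],[-0.848,0.738,0.185,0,0],[-0.848,0.738,0.185,0,0],[-0.848,0.738,0.185,0,0],[-0.848,0.738,0.185,0,0],[-0.848,0.738,0.185,0,0]],
  ],
)

```text
time: 2.68
position: [0.5661, 0.0538, 0.1607]
tool_rot: [-2.377, -2.054, -0.001]
ft_force: [0.6, -0.7, -0.6]
grip_width: 0.997
```

```bash
python3 -c "
from h import *
go([.566,.0545,.091],81.7)
pic('scene','s2.png',(230,100,380,220),5)"
```

```text
t 2.675 p [0.5661 0.0538 0.1607] yaw 81.64 tilt [ 0.001  0.    -1.   ] q [-0.516  0.187  0.422  1.747 -0.082  1.225  1.353] F [ 0.6 -0.7 -0.6] T [ 0.   -0.05 -0.01] g 0.997
move [ 0.0021 -0.0008  0.2323] spin -0.0003
```

View pics/s2.png

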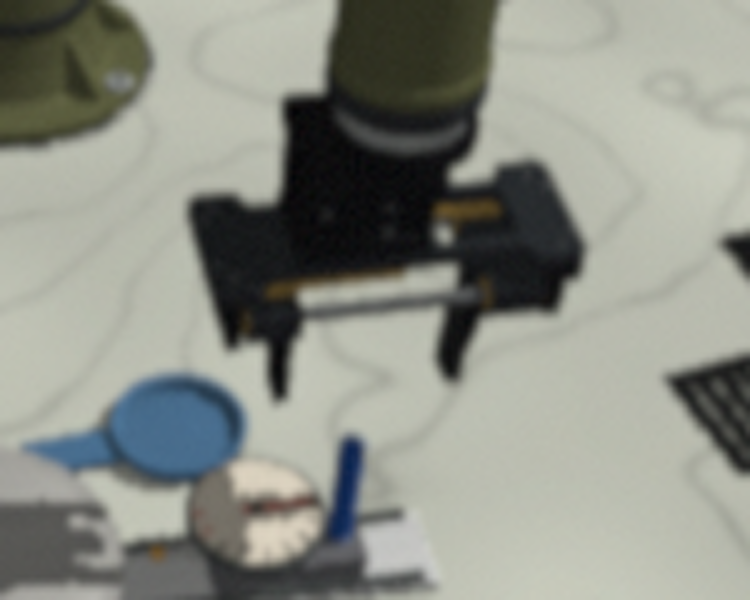

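The crop shows the fingers straddling the post (top at crop (350,440)). Next I lower and grip.

Emit:
drive_tool(
  rows=[
    [[0.002,-0.001,0.1,0,0],[0.002,-0.001,0.2,0,0],[0.002,-0.001,0.232,0,0],[0.002,-0.001,0.232,0,0],[0.002,-0.001,0.232,0,150],[0.002,-0.001,0.232,0,220],[0.002,-0.001,0.232,0,255],[0.002,-0.001,0.232,0,255],[0.002,-0.001,0.232,0,255],[0.002,-0.001,0.232,0,255],[0.002,-0.001,0.232,0,255]],
  ],
  grip_force=20,
)

```text
time: 4.1
position: [0.5661, 0.0529, 0.0907]
tool_rot: [-2.38, -2.051, -0.0]
ft_force: [0.2, 1.0, -0.2]
grip_width: 0.285
```

```bash
python3 -c "
from h import *
go([.566,.0545,.091],81.7)
pic('scene','s3.png',(230,130,350,230),6);pic('top','t3.png',(195,150,335,240),5)"
```

```text
t 4.1 p [0.5661 0.0529 0.0907] yaw 81.51 tilt [ 0. -0. -1.] q [-0.503  0.254  0.416  1.821 -0.115  1.09   1.377] F [ 0.2  1.  -0.2] T [-0.02  0.02 -0.02] g 0.285
move [ 0.0051 -0.0011 -0.0009] spin -0.001
```

View pics/s3.png

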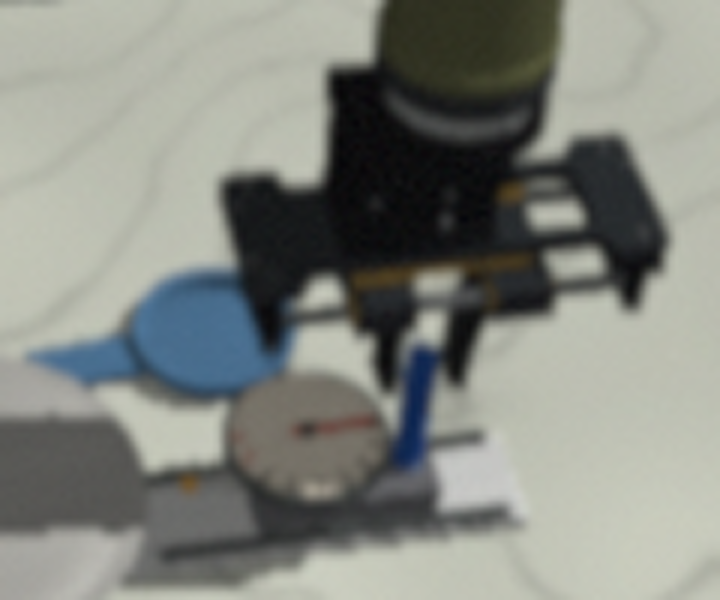

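View pics/t3.png

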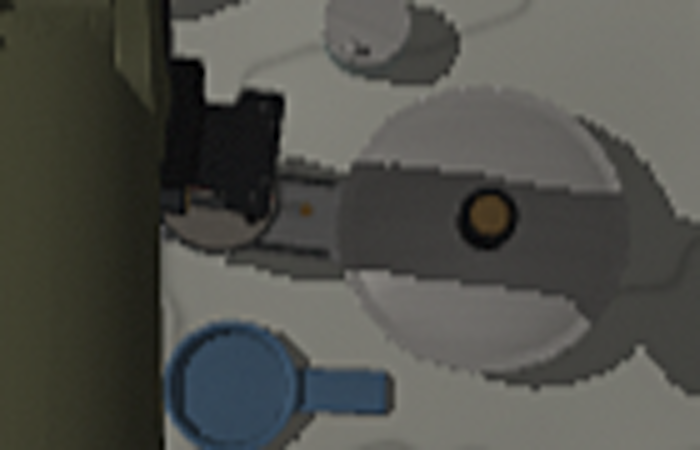

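Emit:
drive_tool(
  rows=[
    [[0,0,0,0,255],[0,0,0,0,255],[0,0,0,0,255],[0,0,0,0,255]],
  ],
)

```text
time: 4.7
position: [0.5662, 0.0536, 0.0908]
tool_rot: [-2.379, -2.051, -0.001]
ft_force: [1.5, 1.5, -0.6]
grip_width: 0.174
```

```bash
python3 -c "
from h import *
A=np.array([.533,-.175,0]);u=np.array([np.cos(np.radians(81.6)),np.sin(np.radians(81.6)),0])
go(A+u*.198+[0,0,.091],81.7)
d=pic('scene','s4.png',(230,130,350,230),6)"
```

```text
t 4.7 p [0.5662 0.0536 0.0908] yaw 81.54 tilt [ 0.001  0.    -1.   ] q [-0.503  0.254  0.415  1.821 -0.116  1.09   1.377] F [ 1.5  1.5 -0.6] T [ 0.73 -0.2   0.02] g 0.174
move [-0.1101  0.0019 -0.0008] spin -0.0009
```

View pics/s4.png

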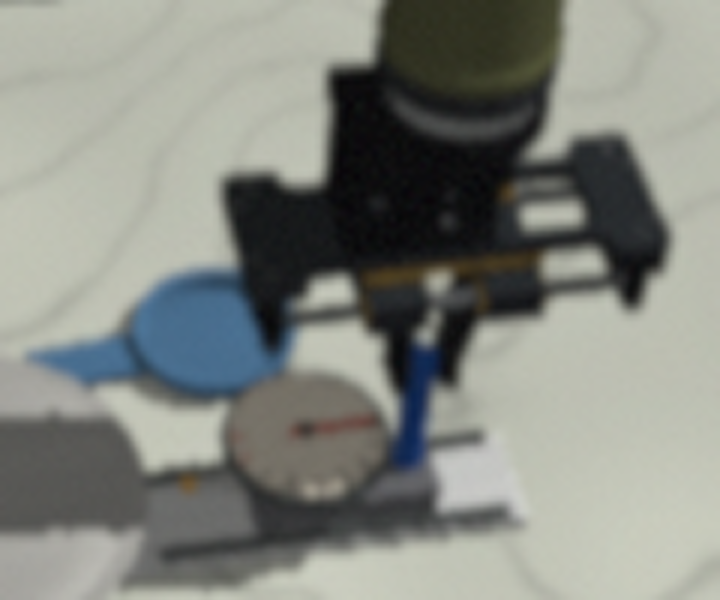

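Opening is 15 mm, so the post is held. I'll push about 33 mm inwards.

Emit:
drive_tool(
  rows=[
    [[-0.015,0,0,0,255],[-0.03,0,0,0,255],[-0.045,0.0,0,0,255],[-0.06,0.001,0,0,255],[-0.075,0.001,0,0,255],[-0.09,0.002,0,0,255],[-0.1,0.002,0,0,255],[-0.11,0.002,0,0,255],[-0.11,0.002,0,0,255],[-0.11,0.002,0,0,255],[-0.11,0.002,0,0,255]],
  ],
)

```text
time: 6.12
position: [0.5616, 0.0222, 0.0908]
tool_rot: [-2.377, -2.051, -0.002]
ft_force: [0.4, 6.3, -0.9]
grip_width: 0.175
```

```bash
python3 -c "
from h import *
go([.5615,.0205,.091],81.7)
d=pic('scene','s5.png',(230,150,330,230),8)
p=ctrl.get_state()['position'];print(np.hypot(p[0]-.533,p[1]+.175))"
```

```text
t 6.125 p [0.5616 0.0222 0.0908] yaw 81.58 tilt [ 0.002 -0.001 -1.   ] q [-0.466  0.242  0.433  1.837 -0.117  1.087  1.434] F [ 0.4  6.3 -0.9] T [ 1.3  -0.08 -0.01] g 0.175
move [-0.0057  0.0005 -0.0008] spin -0.0007
0.19926793472415905
```

View pics/s5.png

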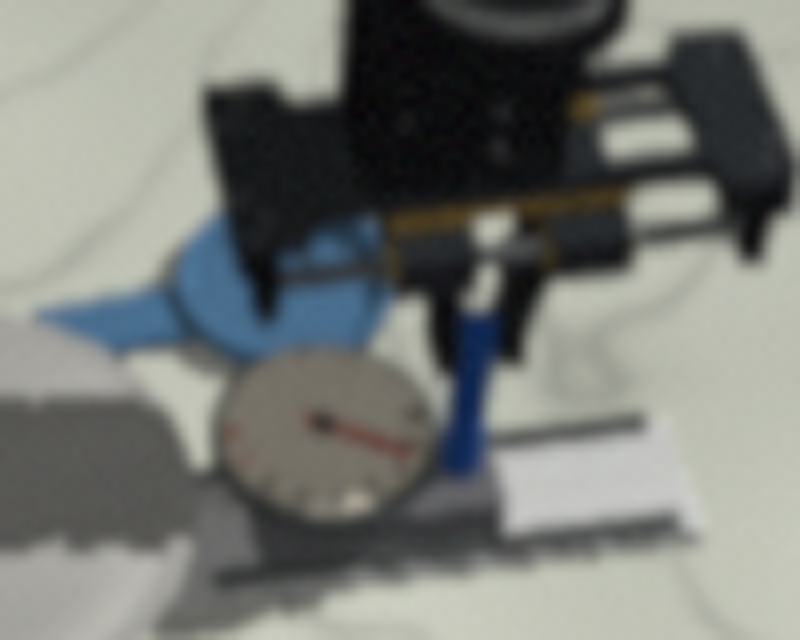

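Emit:
drive_tool(
  rows=[
    [[-0.003,0,0,0,255],[-0.006,0,0,0,255],[-0.006,0,0,0,255],[-0.006,0,0,0,255]],
  ],
)

```text
time: 6.68
position: [0.5615, 0.021, 0.0908]
tool_rot: [-2.376, -2.051, -0.003]
ft_force: [1.4, 6.8, -0.5]
grip_width: 0.174
```

```bash
cat >> h.py <<'E'
U=np.array([np.cos(np.radians(81.6)),np.sin(np.radians(81.6))])
def needle(f=None,A=(.533,-.175)):
    # needle as red blob; angle in dial plane; returns rad clockwise from +rail
    d=ctrl.get_image("scene");im=d["img"];h=cv2.cvtColor(im,cv2.COLOR_BGR2HSV)
    g0=np.array(A)+U*.1435
    c=proj(d,[*g0,.066])
    h2=cv2.cvtColor(im,cv2.COLOR_BGR2LAB);r=h2[:,:,1].astype(int)-128
    pts=[];w=[]
    for v in range(int(c[1])-18,int(c[1])+19):
        for x in range(int(c[0])-20,int(c[0])+21):
            X=ray(d,x,v,.066)[:2]-g0
            if r[v,x]>9 and np.linalg.norm(X)<.0395: pts.append([X@U,X@np.array([-U[1],U[0]])]);w.append(r[v,x])
    pts=np.array(pts);w=np.array(w)
    if f: cv2.imwrite("pics/"+f,cv2.resize(im[int(c[1])-30:int(c[1])+31,int(c[0])-40:int(c[0])+41],None,fx=8,fy=8,interpolation=cv2.INTER_CUBIC))
    return pts,w,c
E
python3 -c "
from h import *
go(None)
p=ctrl.get_state()['position'];print(np.hypot(p[0]-.533,p[1]+.175))
p,w,c=needle('n1.png');print(c)
for a,b in zip(p,w):print((a*1000).round(0),b)
"
```

```text
t 6.675 p [0.5615 0.021  0.0908] yaw 81.6 tilt [ 0.003 -0.001 -1.   ] q [-0.464  0.241  0.434  1.838 -0.117  1.087  1.438] F [ 1.4  6.8 -0.5] T [ 1.56 -0.14 -0.  ] g 0.174
0.198028634882663
[269.61764155 203.43993587]
[ 7. -3.] 12
[ 9. -4.] 11
[ 9. -7.] 11
[12. -8.] 12
[ 14. -12.] 12
[ 17. -12.] 11
[ 19. -17.] 12
[ 22. -17.] 12
[ 21. -21.] 10
```

View pics/n1.png

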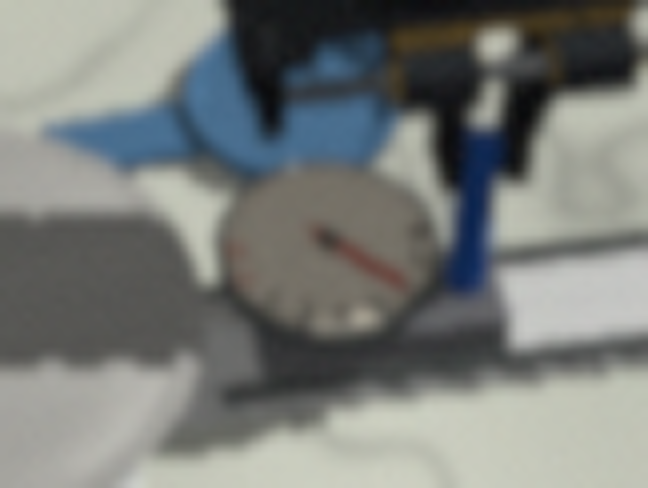

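The needle reads about 0.75 rad (3.8 mm) on plain skirt with the carriage at about 34 mm, so tip and geometry agree. I'll release, rise, and move over the knob while starting to unwind the wrist.

Emit:
drive_tool(
  rows=[
    [[0,0,0,0,100],[0,0,0,0,60],[0,0,0,0,60],[0,0,0,0,60],[0,0,-0.1,0,60],[0,0,-0.2,0,60],[0,0,-0.33,0,0],[0,0,-0.33,0,0],[0,0,-0.33,0,0],[0,0,-0.33,0,0]],
  ],
)

```text
time: 7.98
position: [0.5607, 0.0183, 0.1884]
tool_rot: [-2.379, -2.05, 0.003]
ft_force: [-0.1, -0.1, 0.3]
grip_width: 0.989
```

```bash
python3 -c "
from h import *
go([.533,-.175,.19],81.7)
p,w,c=needle('n2.png');print((p*1000).round().tolist())
"
```

```text
t 7.975 p [0.5607 0.0183 0.1884] yaw 81.51 tilt [-0.001 -0.002 -1.   ] q [-0.482  0.152  0.446  1.728 -0.068  1.279  1.401] F [-0.1 -0.1  0.3] T [0.06 0.02 0.01] g 0.989
move [-0.651   0.0039 -0.0048] spin -0.0011
[[-4.0, 6.0], [4.0, 1.0], [7.0, 1.0], [10.0, 0.0], [4.0, -3.0], [7.0, -3.0], [9.0, -4.0], [12.0, -4.0], [6.0, -7.0], [9.0, -7.0], [12.0, -8.0], [14.0, -8.0], [11.0, -12.0], [14.0, -12.0], [17.0, -12.0], [20.0, -13.0], [16.0, -16.0], [19.0, -17.0], [22.0, -17.0], [25.0, -17.0], [18.0, -20.0], [21.0, -21.0], [24.0, -21.0]]
```

View pics/n2.png

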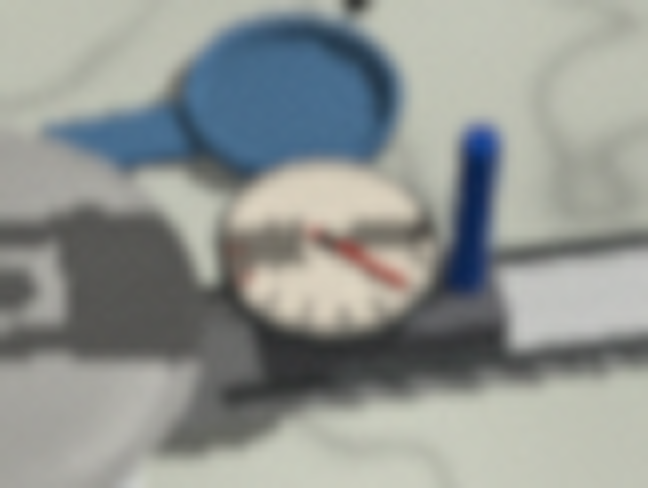

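Needle is still at about 0.75 rad after release. Now over the knob, spinning the wrist back.

Emit:
drive_tool(
  rows=[
    [[-0.1,0,0,-0.05,0],[-0.2,0,0,-0.1,0],[-0.3,0,0,-0.15,0],[-0.4,0,0,-0.2,0],[-0.5,0.002,0,-0.25,0],[-0.6,0.004,0,-0.3,0],[-0.651,0.004,0,-0.35,0],[-0.651,0.004,0,-0.4,0],[-0.651,0.004,0,-0.45,0],[-0.651,0.004,0,-0.5,0],[-0.651,0.004,0,-0.55,0],[-0.651,0.004,0,-0.6,0],[-0.651,0.004,0,-0.65,0],[-0.651,0.004,0,-0.7,0],[-0.651,0.004,0,-0.75,0],[-0.651,0.004,0,-0.8,0],[-0.651,0.004,0,-0.85,0],[-0.651,0.004,0,-0.9,0],[-0.651,0.004,0,-0.9,0]],
  ],
)

```text
time: 10.4
position: [0.5571, -0.0596, 0.0847]
tool_rot: [0.421, -3.003, 0.45]
ft_force: [0.4, 0.4, -0.6]
grip_width: 1.0
```

```bash
python3 -c "
from h import *
go([.533,-.175,.081])
"
```

```text
t 10.4 p [ 0.5571 -0.0596  0.0847] yaw -164.99 tilt [ 0.114 -0.277 -0.954] q [ 0.887  0.741 -1.381  1.786  0.972  1.508  2.691] F [ 0.4  0.4 -0.6] T [0.42 0.11 0.02] g 1.0
move [ 0.1745 -0.3279  0.1287] spin None
```

The wrist ran into joint 7's upper limit (2.69), so my assumed sign was wrong. The arm stopped tilted and low. I'll look before moving.

```bash
python3 -c "
from h import *
pic('scene','s6.png',s=1.5);pic('top','t6.png',s=1.5)
M=Ro.from_rotvec(ctrl.get_state()['tool_rot']).as_matrix();print(M.round(3), M[2]/.3)
"
```

```text
[[-0.958 -0.283 -0.037]
 [-0.26   0.919 -0.296]
 [ 0.118 -0.274 -0.954]] [ 0.3925042  -0.9147747  -3.18123228]
```

View pics/s6.png

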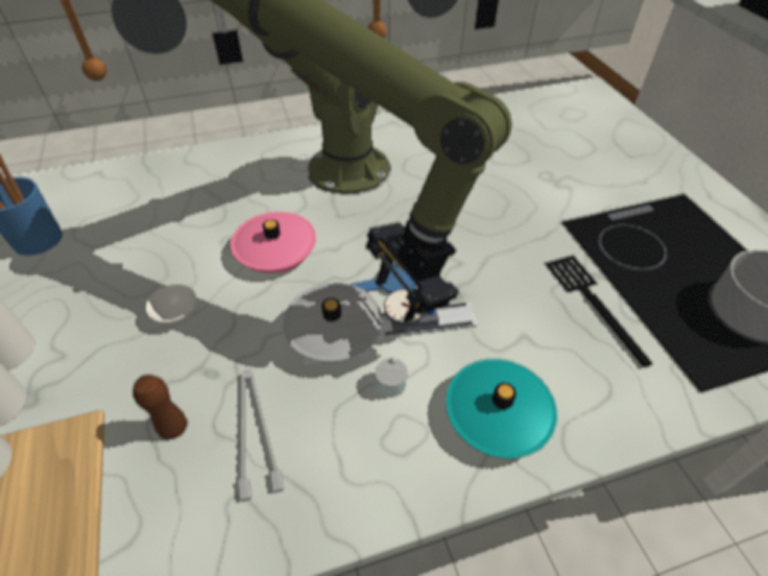

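View pics/t6.png

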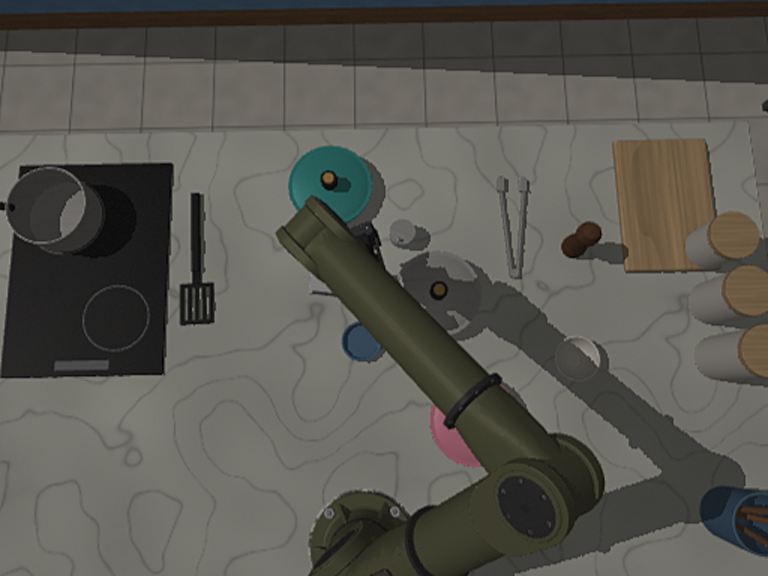

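Nothing seems touched: forces are about 0 and the lid and dial look unchanged. I'll back off along the fingers while turning back, in a short test.

Emit:
drive_tool(
  rows=[
    [[0,0,-0.1,0.0,0],[0,0,-0.15,0.05,0]],
  ],
)

```text
time: 10.75
position: [0.5594, -0.0464, 0.1298]
tool_rot: [0.173, -3.051, 0.458]
ft_force: [0.1, -0.7, 0.6]
grip_width: 1.002
```

```bash
python3 -c "
from h import *
go([.533,-.175,.19],81.7)
"
```

```text
t 10.75 p [ 0.5594 -0.0464  0.1298] yaw -174.07 tilt [ 0.067 -0.29  -0.955] q [ 0.872  0.659 -1.381  1.735  0.885  1.538  2.574] F [ 0.1 -0.7  0.6] T [ 0.45  0.13 -0.03] g 1.002
move [ 0.145  -0.4547 -0.0621] spin 0.5791
```

Emit:
drive_tool(
  rows=[
    [[0,0,-0.1,0.05,0],[0,0,-0.2,0.1,0],[0,0,-0.2,0.15,0],[0,0,-0.2,0.2,0],[0,0,-0.2,0.2,0],[0,0,-0.2,0.2,0]],
  ],
)

```text
time: 11.5
position: [0.5612, -0.0298, 0.1863]
tool_rot: [0.772, 2.966, -0.464]
ft_force: [-0.1, -0.2, -0.0]
grip_width: 1.001
```

```bash
python3 -c "
from h import *
go([.533,-.175,.19],81.7)
"
```

```text
t 11.5 p [ 0.5612 -0.0298  0.1863] yaw 151.75 tilt [-0.115 -0.276 -0.954] q [ 0.822  0.524 -1.317  1.663  0.75   1.561  2.034] F [-0.1 -0.2 -0. ] T [ 0.43  0.06 -0.03] g 1.001
move [-0.1468 -0.4509  0.135 ] spin 0.3891
```

The sign is now clear: +spin is clockwise and lowers q7. The saturated call left a 17° tilt in the commanded pose (fingers leaning to -y), and I can't rotate that out directly. I'll use the reach limit instead: go to the arm's left at azimuth 90°, where stretching outwards should swing the fingers to +y, and correct it there.

```bash
python3 -c "
from h import *
go([.45,.25,.32]);go([.15,.55,.32])
"
```

```text
t 11.5 p [ 0.5612 -0.0298  0.1863] yaw 151.75 tilt [-0.115 -0.276 -0.954] q [ 0.822  0.524 -1.317  1.663  0.75   1.561  2.034] F [-0.1 -0.2 -0. ] T [ 0.43  0.06 -0.03] g 1.001
move [ 0.7118  0.4733 -0.6895] spin None
t 11.5 p [ 0.5612 -0.0298  0.1863] yaw 151.75 tilt [-0.115 -0.276 -0.954] q [ 0.822  0.524 -1.317  1.663  0.75   1.561  2.034] F [-0.1 -0.2 -0. ] T [ 0.43  0.06 -0.03] g 1.001
move [ 2.0571  0.8217 -0.9518] spin None
```

Emit:
drive_tool(
  rows=[
    [[0.1,0.07,-0.15,0,0],[0.24,0.16,-0.3,0,0],[0.38,0.25,-0.45,0,0],[0.52,0.35,-0.6,0,0],[0.71,0.47,-0.69,0,0],[0.71,0.47,-0.69,0,0],[0.71,0.47,-0.69,0,0]],
  ],
)

```text
time: 12.38
position: [0.4488, 0.2519, 0.3205]
tool_rot: [0.764, 2.968, -0.462]
ft_force: [0.2, -0.8, 0.2]
grip_width: 1.0
```

```bash
python3 -c "
from h import *
go([.15,.55,.32])
"
```

```text
t 12.375 p [0.4488 0.2519 0.3205] yaw 152.06 tilt [-0.114 -0.275 -0.955] q [ 0.269  0.418 -1.306  1.442  0.539  1.854  1.649] F [ 0.2 -0.8  0.2] T [0.42 0.02 0.  ] g 1.0
move [ 1.3369  0.3527 -0.26  ] spin None
```

Emit:
drive_tool(
  rows=[
    [[0.19,0.05,-0.04,0,0],[0.38,0.1,-0.08,0,0],[0.57,0.15,-0.12,0,0],[0.76,0.2,-0.16,0,0],[0.96,0.25,-0.2,0,0],[1.0,0.26,-0.2,0,0],[1.0,0.26,-0.2,0,0],[1.0,0.26,-0.2,0,0]],
  ],
)

```text
time: 13.38
position: [0.2302, 0.4723, 0.321]
tool_rot: [0.78, 2.963, -0.466]
ft_force: [-0.1, -0.3, 0.4]
grip_width: 1.0
```

```bash
python3 -c "
from h import *
go([.05,.70,.30])
"
```

```text
t 13.375 p [0.2302 0.4723 0.321 ] yaw 151.45 tilt [-0.117 -0.277 -0.954] q [-0.382  0.519 -1.239  1.325  0.459  1.929  1.074] F [-0.1 -0.3  0.4] T [ 0.41  0.01 -0.  ] g 1.0
move [ 0.8924  0.3549 -0.1387] spin None
```

Emit:
drive_tool(
  rows=[
    [[0.18,0.07,-0.03,0,0],[0.36,0.14,-0.06,0,0],[0.54,0.21,-0.09,0,0],[0.72,0.28,-0.12,0,0],[0.89,0.35,-0.14,0,0],[0.89,0.35,-0.14,0,0],[0.89,0.35,-0.14,0,0],[0.89,0.35,-0.14,0,0]],
  ],
)

```text
time: 14.38
position: [0.0498, 0.6986, 0.3024]
tool_rot: [0.781, 2.964, -0.463]
ft_force: [0.6, -0.8, 0.9]
grip_width: 1.001
```

```bash
python3 -c "
from h import *
go([.0,.85,.25])
"
```

```text
t 14.375 p [0.0498 0.6986 0.3024] yaw 151.42 tilt [-0.116 -0.275 -0.955] q [-1.191  0.817 -0.871  0.741  0.507  2.05   0.85 ] F [ 0.6 -0.8  0.9] T [0.41 0.04 0.01] g 1.001
move [0.4046 0.3851 0.0231] spin None
```

Emit:
drive_tool(
  rows=[
    [[0.1,0.1,0,0,0],[0.2,0.2,0,0,0],[0.2,0.2,0,0,0],[0.2,0.2,0,0,0]],
  ],
)

```text
time: 14.88
position: [0.0259, 0.769, 0.2707]
tool_rot: [0.782, 2.968, -0.446]
ft_force: [1.1, -0.4, 0.2]
grip_width: 1.0
```

```bash
python3 -c "
from h import *
go([.0,.85,.25])
"
```

```text
t 14.875 p [0.0259 0.769  0.2707] yaw 151.35 tilt [-0.111 -0.265 -0.958] q [-1.589  0.923  0.125  0.459 -0.128  2.052  1.085] F [ 1.1 -0.4  0.2] T [0.35 0.02 0.01] g 1.0
move [ 0.2116  0.2008 -0.0081] spin None
```

The elbow has swung back to its normal posture and the tilt is beginning to shrink. I'll continue outwards.

Emit:
drive_tool(
  rows=[
    [[0.1,0.1,0,0,0],[0.2,0.2,0,0,0],[0.2,0.2,0,0,0],[0.2,0.2,0,0,0]],
  ],
)

```text
time: 15.38
position: [0.0009, 0.8159, 0.2323]
tool_rot: [0.785, 2.987, -0.388]
ft_force: [0.1, -0.1, 0.7]
grip_width: 1.002
```

```bash
python3 -c "
from h import *
go([.0,.85,.25]);print(Ro.from_rotvec(ctrl.get_state()['tool_rot']).as_matrix()[:,2])
"
```

```text
t 15.375 p [0.0009 0.8159 0.2323] yaw 151.16 tilt [-0.091 -0.232 -0.968] q [-1.612  1.066  0.181  0.275 -0.2    2.053  1.053] F [ 0.1 -0.1  0.7] T [0.36 0.03 0.02] g 1.002
move [ 0.0517  0.0804 -0.0851] spin None
[-0.03529965 -0.2465985  -0.96847463]
```

```bash
cat >> h.py <<'E'
def M(): return Ro.from_rotvec(ctrl.get_state()['tool_rot']).as_matrix()
E
python3 -c "
from h import *
print(M().T@np.array([0,.1,.03])/.3)
"
```

```text
[ 0.15109746  0.25733801 -0.17904696]
```

Emit:
drive_tool(
  rows=[
    [[0.08,0.13,-0.09,0,0],[0.15,0.26,-0.18,0,0],[0.15,0.26,-0.18,0,0],[0.15,0.26,-0.18,0,0],[0.15,0.26,-0.18,0,0],[0.15,0.26,-0.18,0,0]],
  ],
)

```text
time: 16.12
position: [-0.0026, 0.8462, 0.2277]
tool_rot: [0.789, 3.013, -0.295]
ft_force: [-0.4, -0.6, -1.0]
grip_width: 0.998
```

```bash
python3 -c "
from h import *
go(None);print(M()[:,2])
print(M().T@np.array([0,.1,.03])/.3)
"
```

```text
t 16.125 p [-0.0026  0.8462  0.2277] yaw 150.95 tilt [-0.06  -0.179 -0.982] q [-1.614  1.143  0.35   0.14  -0.371  2.053  1.05 ] F [-0.4 -0.6 -1. ] T [0.32 0.02 0.  ] g 0.998
[-0.0354522  -0.18507034 -0.98208559]
[ 0.15556341  0.26710214 -0.15989867]
```

Emit:
drive_tool(
  rows=[
    [[0.16,0.27,-0.1,0,0],[0.3,0.54,-0.2,0,0],[0.3,0.54,-0.2,0,0],[0.3,0.54,-0.2,0,0],[0.3,0.54,-0.2,0,0],[0.3,0.54,-0.2,0,0]],
  ],
)

```text
time: 16.88
position: [-0.0007, 0.8652, 0.2141]
tool_rot: [0.794, 3.024, -0.244]
ft_force: [-0.8, -0.1, 0.5]
grip_width: 0.998
```

```bash
python3 -c "
from h import *
go(None);print(M()[:,2])
print(M().T@np.array([0,.1,.0])/.3)
"
```

```text
t 16.875 p [-7.000e-04  8.652e-01  2.141e-01] yaw 150.77 tilt [-0.045 -0.149 -0.988] q [-1.609  1.222  1.241  0.058 -1.256  2.053  1.063] F [-0.8 -0.1  0.5] T [ 0.22  0.03 -0.01] g 0.998
[-0.03414874 -0.15132655 -0.98789379]
[ 0.16259414  0.28658305 -0.05044218]
```

Tool pitch follows q2+q4+q6, and q6 is on its limit, so raising the stretched arm should reduce the remaining tilt.

```bash
python3 -c "
from h import *
print(M().T@np.array([0,.0,.1])/.3)
print(M().T@np.array([0,-.02,.15])/.3)
"
```

```text
[-0.0148608  -0.0495292  -0.32929793]
[-0.05481002 -0.13161041 -0.48385846]
```

Emit:
drive_tool(
  rows=[
    [[-0.015,-0.05,-0.15,0,0],[-0.03,-0.1,-0.33,0,0],[-0.03,-0.1,-0.33,0,0],[-0.03,-0.1,-0.33,0,0]],
  ],
)

```text
time: 17.38
position: [-0.0073, 0.8606, 0.289]
tool_rot: [-0.79, -3.017, 0.133]
ft_force: [-0.6, 0.3, 0.5]
grip_width: 0.998
```

```bash
python3 -c "
from h import *
go(None);print(M()[:,2])
"
```

```text
t 17.375 p [-0.0073  0.8606  0.289 ] yaw 150.66 tilt [-0.002 -0.087 -0.996] q [-1.601  1.11   0.323  0.058 -0.362  2.053  1.027] F [-0.6  0.3  0.5] T [ 0.17  0.11 -0.01] g 0.998
[-0.04122642 -0.07704746 -0.99617472]
```

```bash
python3 -c "
from h import *
go([.40,.76,.29])
"
```

```text
t 17.375 p [-0.0073  0.8606  0.289 ] yaw 150.66 tilt [-0.002 -0.087 -0.996] q [-1.601  1.11   0.323  0.058 -0.362  2.053  1.027] F [-0.6  0.3  0.5] T [ 0.17  0.11 -0.01] g 0.998
move [-1.3478  0.3715 -0.0333] spin None
```

Emit:
drive_tool(
  rows=[
    [[-0.17,0.047,0,0,0],[-0.34,0.094,0,0,0],[-0.51,0.14,-0.01,0,0],[-0.68,0.187,-0.02,0,0],[-0.85,0.234,-0.03,0,0],[-0.95,0.262,-0.03,0,0],[-0.95,0.262,-0.03,0,0],[-0.95,0.262,-0.03,0,0]],
  ],
)

```text
time: 18.38
position: [0.2805, 0.7896, 0.2908]
tool_rot: [-0.793, -3.019, 0.135]
ft_force: [-0.7, -0.8, -0.1]
grip_width: 1.001
```

```bash
python3 -c "
from h import *
go([.41,.77,.35]);print(M()[:,2])
"
```

```text
t 18.375 p [0.2805 0.7896 0.2908] yaw 150.57 tilt [-0.006 -0.088 -0.996] q [-1.335  0.942  0.375  0.38  -0.319  1.929  1.432] F [-0.7 -0.8 -0.1] T [ 0.16  0.11 -0.  ] g 1.001
move [-0.4092  0.1373 -0.2081] spin None
[-0.03832992 -0.07920419 -0.99612123]
```

Emit:
drive_tool(
  rows=[
    [[-0.14,0.045,-0.07,0,0],[-0.28,0.09,-0.14,0,0],[-0.41,0.14,-0.21,0,0],[-0.41,0.14,-0.21,0,0],[-0.41,0.14,-0.21,0,0],[-0.41,0.14,-0.21,0,0]],
  ],
)

```text
time: 19.12
position: [0.3958, 0.747, 0.3325]
tool_rot: [-0.792, -3.029, 0.085]
ft_force: [0.5, -0.5, 0.8]
grip_width: 1.0
```

```bash
python3 -c "
from h import *
go([.43,.81,.40]);print(M()[:,2])
"
```

```text
t 19.125 p [0.3958 0.747  0.3325] yaw 150.71 tilt [-0.004 -0.055 -0.998] q [-1.146  1.028  0.428  0.127 -0.397  2.053  1.544] F [ 0.5 -0.5  0.8] T [0.13 0.08 0.03] g 1.0
move [ 0.0024  0.2262 -0.2377] spin None
[-0.02308154 -0.0502009  -0.99847239]
```

Emit:
drive_tool(
  rows=[
    [[0,0.07,-0.1,0,0],[0,0.14,-0.18,0,0],[0,0.14,-0.18,0,0],[0,0.14,-0.18,0,0]],
  ],
)

```text
time: 19.62
position: [0.4009, 0.7491, 0.3582]
tool_rot: [0.798, 3.036, -0.015]
ft_force: [1.1, 0.2, -0.1]
grip_width: 0.997
```

```bash
python3 -c "
from h import *
go([.43,.81,.40]);print(M()[:,2])
"
```

```text
t 19.625 p [0.4009 0.7491 0.3582] yaw 150.53 tilt [-0.005 -0.008 -1.   ] q [-1.139  1.019  0.547  0.092 -0.515  2.053  1.544] F [ 1.1  0.2 -0.1] T [ 0.05  0.11 -0.02] g 0.997
move [ 0.0149  0.2233 -0.1414] spin None
[ 1.80658417e-04 -9.61868396e-03 -9.99953723e-01]
```

The tool is vertical again (0.55° left). Back to the knob with yaw about 114°, so q7 is about 2.35 and there's 280° of clockwise travel.

```bash
python3 -c "
from h import *
go([.46,.45,.30],114.5);go([.5,.2,.30],114.5)
"
```

```text
t 19.625 p [0.4009 0.7491 0.3582] yaw 150.53 tilt [-0.005 -0.008 -1.   ] q [-1.139  1.019  0.547  0.092 -0.515  2.053  1.544] F [ 1.1  0.2 -0.1] T [ 0.05  0.11 -0.02] g 0.997
move [-0.6609 -0.7694  0.2035] spin 0.2002
t 19.625 p [0.4009 0.7491 0.3582] yaw 150.53 tilt [-0.005 -0.008 -1.   ] q [-1.139  1.019  0.547  0.092 -0.515  2.053  1.544] F [ 1.1  0.2 -0.1] T [ 0.05  0.11 -0.02] g 0.997
move [-1.1869 -1.4293  0.2115] spin 0.2002
```

Emit:
drive_tool(
  rows=[
    [[-0.07,-0.09,0.05,0.05,0],[-0.18,-0.21,0.1,0.1,0],[-0.3,-0.35,0.15,0.15,0],[-0.42,-0.49,0.2,0.2,0],[-0.54,-0.63,0.2,0.2,0],[-0.66,-0.77,0.2,0.2,0],[-0.66,-0.77,0.2,0.2,0],[-0.66,-0.77,0.2,0.2,0],[-0.66,-0.77,0.2,0.2,0]],
  ],
)

```text
time: 20.75
position: [0.4585, 0.4521, 0.3002]
tool_rot: [1.692, 2.642, -0.014]
ft_force: [0.4, -0.2, -0.4]
grip_width: 1.001
```

```bash
python3 -c "
from h import *
go([.5,.2,.25],114.5)
"
```

```text
t 20.75 p [0.4585 0.4521 0.3002] yaw 114.72 tilt [-0.009 -0.005 -1.   ] q [-1.434  0.362  0.83   1.349 -0.257  1.55   1.372] F [ 0.4 -0.2 -0.4] T [0.02 0.06 0.01] g 1.001
move [-0.8196 -0.2249  0.1756] spin 0.0012
```

Emit:
drive_tool(
  rows=[
    [[-0.16,-0.045,0.03,0.03,0],[-0.32,-0.09,0.07,0.06,0],[-0.48,-0.135,0.1,0.1,0],[-0.64,-0.18,0.14,0.1,0],[-0.82,-0.225,0.175,0.1,0],[-0.82,-0.225,0.175,0.1,0],[-0.82,-0.225,0.175,0.1,0]],
  ],
)

```text
time: 21.62
position: [0.5004, 0.1995, 0.2509]
tool_rot: [2.085, 2.342, -0.011]
ft_force: [-0.2, 0.2, -0.6]
grip_width: 1.0
```

```bash
python3 -c "
from h import *
go([.52,.0,.2],95)
"
```

```text
t 21.625 p [0.5004 0.1995 0.2509] yaw 96.63 tilt [-0.009 -0.001 -1.   ] q [-1.382  0.087  1.015  1.702 -0.066  1.398  1.329] F [-0.2  0.2 -0.6] T [ 0.09  0.03 -0.04] g 1.0
move [-0.6665 -0.0117  0.1759] spin 0.0091
```

Emit:
drive_tool(
  rows=[
    [[-0.16,0,0.02,0,0],[-0.33,-0.01,0.04,0,0],[-0.5,-0.01,0.06,0,0],[-0.67,-0.01,0.08,0,0],[-0.67,-0.01,0.08,0,0],[-0.67,-0.01,0.08,0,0]],
  ],
)

```text
time: 22.38
position: [0.5208, -0.0001, 0.2288]
tool_rot: [2.083, 2.343, -0.012]
ft_force: [0.8, 0.1, -0.0]
grip_width: 0.998
```

```bash
python3 -c "
from h import *
go([.533,-.175,.18],95)
"
```

```text
t 22.375 p [ 5.208e-01 -1.000e-04  2.288e-01] yaw 96.7 tilt [-0.01  -0.001 -1.   ] q [-1.184  0.033  1.165  1.78  -0.021  1.349  1.673] F [ 0.8  0.1 -0. ] T [0.08 0.02 0.03] g 0.998
move [-0.582  -0.0276  0.1686] spin 0.0095
```

Emit:
drive_tool(
  rows=[
    [[-0.15,-0.007,0.04,0,0],[-0.3,-0.014,0.08,0,0],[-0.45,-0.021,0.12,0,0],[-0.582,-0.028,0.168,0,0],[-0.582,-0.028,0.168,0,0],[-0.582,-0.028,0.168,0,0],[-0.582,-0.028,0.168,0,0]],
  ],
)

```text
time: 23.25
position: [0.533, -0.1747, 0.1801]
tool_rot: [2.082, 2.345, -0.01]
ft_force: [0.1, -0.3, 0.0]
grip_width: 0.999
```

```bash
python3 -c "
from h import *
go([.533,-.175,.08],95)
pic('scene','s7.png',(150,80,350,240),4)
"
```

```text
t 23.25 p [ 0.533  -0.1747  0.1801] yaw 96.79 tilt [-0.009 -0.001 -1.   ] q [-0.734  0.279  1.171  1.759 -0.26   1.277  2.189] F [ 0.1 -0.3  0. ] T [ 0.09 -0.02  0.03] g 0.999
move [1.900e-03 3.000e-04 3.335e-01] spin 0.01
```

View pics/s7.png

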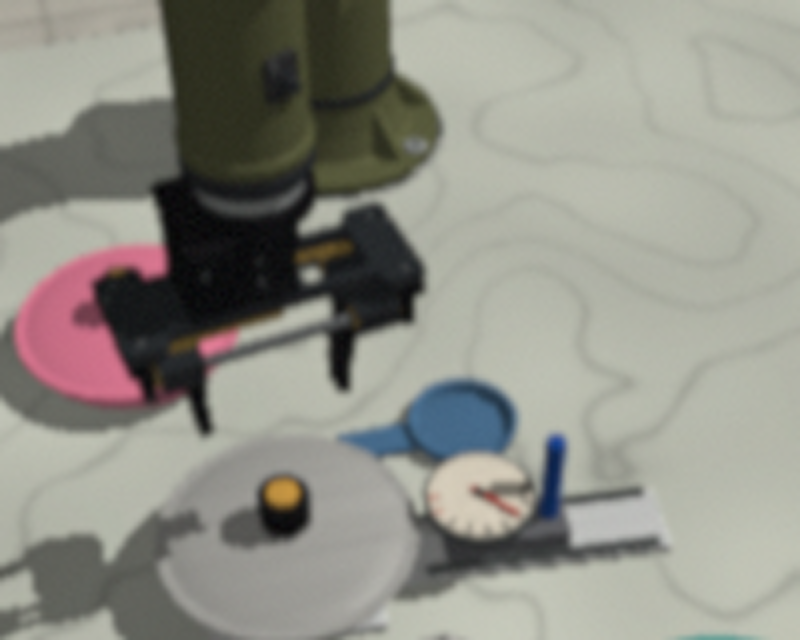

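The crop shows open fingers over the steel lid's knob (285,500) and the dial unchanged. Lowering and gripping.

Emit:
drive_tool(
  rows=[
    [[0.002,0,0.12,0,0],[0.002,0,0.24,0,0],[0.002,0,0.333,0,0],[0.002,0,0.333,0,0],[0.002,0,0.333,0,100],[0.002,0,0.333,0,200],[0.002,0,0.333,0,255],[0.002,0,0.333,0,255],[0.002,0,0.333,0,255],[0.002,0,0.333,0,255],[0.002,0,0.333,0,255]],
  ],
  grip_force=20,
)

```text
time: 24.68
position: [0.5315, -0.1762, 0.0799]
tool_rot: [2.088, 2.343, -0.009]
ft_force: [-2.2, 5.2, 4.3]
grip_width: 0.427
```

```bash
python3 -c "
from h import *
go([.533,-.175,.08],95)
d=pic('scene','s8.png',(180,120,320,230),5)
"
```

```text
t 24.675 p [ 0.5315 -0.1762  0.0799] yaw 96.58 tilt [-0.007 -0.002 -1.   ] q [-0.63   0.402  1.081  1.868 -0.389  1.107  2.282] F [-2.2  5.2  4.3] T [1.31 0.48 0.04] g 0.427
move [ 0.0033  0.0055 -0.0004] spin 0.0088
```

View pics/s8.png

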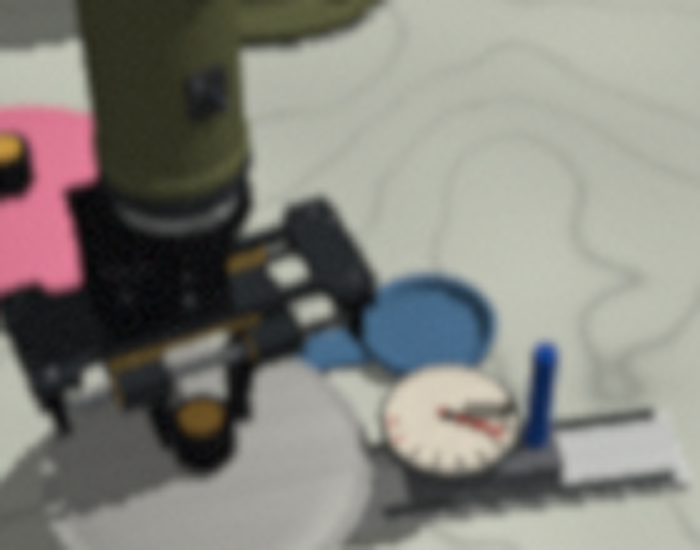

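The knob is held (37 mm opening). There's a 5 N side load, so I'll relieve it slightly, grip harder and start turning clockwise.

Emit:
drive_tool(
  rows=[
    [[0.004,-0.002,0,0,255],[0.004,-0.002,0,0,255],[0.004,-0.002,0,0,255],[0.004,-0.002,0,0,255]],
  ],
  grip_force=45,
)

```text
time: 25.22
position: [0.5315, -0.1762, 0.08]
tool_rot: [2.087, 2.34, -0.01]
ft_force: [2.0, 4.9, 0.3]
grip_width: 0.414
```

```bash
cat >> h.py <<'E'
def ang(f=None):
    d=ctrl.get_image("scene");im=d["img"];g0=np.array((.533,-.175))+U*.1435
    # red lab a, centroid-line through needle pivot; polar histogram
    c=proj(d,[*g0,.066]);lab=cv2.cvtColor(im,cv2.COLOR_BGR2LAB)[:,:,1].astype(float)-128
    V=np.array([U[1],-U[0]]) # clockwise side
    best=[]
    for a in np.arange(-.2,3.3,.02):
        s=0
        for rr in np.arange(.010,.0285,.001):
            X=g0+rr*(np.cos(a)*U+np.sin(a)*V); p=proj(d,[*X,.066]);s+=cv2.getRectSubPix(lab.astype(np.float32),(1,1),tuple(map(float,p)))[0,0]
        best.append((s/19,a))
    b=max(best)
    if f: 
        cv2.imwrite("pics/"+f,cv2.resize(im[int(c[1])-30:int(c[1])+31,int(c[0])-40:int(c[0])+41],None,fx=8,fy=8,interpolation=cv2.INTER_CUBIC))
    return round(b[1],2),round(float(b[0]),1)
E
python3 -c "
from h import *
go(None)
print(ang('n3.png'))
"
```

```text
t 25.225 p [ 0.5315 -0.1762  0.08  ] yaw 96.56 tilt [-0.009 -0.001 -1.   ] q [-0.633  0.4    1.083  1.87  -0.386  1.103  2.28 ] F [2.  4.9 0.3] T [ 1.32 -0.43  0.04] g 0.414
(np.float64(0.42), 16.2)
```

View pics/n3.png

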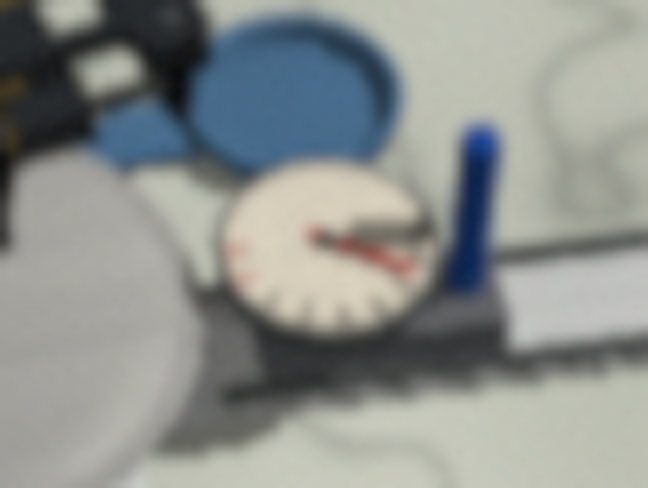

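The needle dropped to about 0.45, so my grip pushes the lid about 1.5 mm to -y. I'll shift back.

Emit:
drive_tool(
  rows=[
    [[0.006,-0.0,0,0,255],[0.006,-0.0,0,0,255],[0.006,-0.0,0,0,255]],
  ],
)

```text
time: 25.65
position: [0.5312, -0.1759, 0.0801]
tool_rot: [2.086, 2.338, -0.012]
ft_force: [3.7, -0.7, -2.7]
grip_width: 0.415
```

```bash
python3 -c "
from h import *
go(None)
print(ang('n4.png'))
"
```

```text
t 25.65 p [ 0.5312 -0.1759  0.0801] yaw 96.5 tilt [-0.011 -0.    -1.   ] q [-0.638  0.398  1.085  1.872 -0.383  1.102  2.276] F [ 3.7 -0.7 -2.7] T [ 0.13 -0.94  0.07] g 0.415
(np.float64(0.4), 16.4)
```

Emit:
drive_tool(
  rows=[
    [[0.003,0.005,0,0,255],[0.003,0.005,0,0,255],[0.003,0.005,0,0.03,255],[0.003,0.005,0,0.06,255],[0.003,0.005,0,0.09,255],[0.003,0.005,0,0.11,255],[0.003,0.005,0,0.11,255]],
  ],
)

```text
time: 26.58
position: [0.5304, -0.1743, 0.0799]
tool_rot: [2.459, 1.947, -0.013]
ft_force: [-5.5, -2.4, 6.1]
grip_width: 0.416
```

```bash
python3 -c "
from h import *
go([.533,-.175,.08])
print(ang('n5.png'))
"
```

```text
t 26.575 p [ 0.5304 -0.1743  0.0799] yaw 76.73 tilt [-0.01  -0.002 -1.   ] q [-0.681  0.438  1.152  1.871 -0.433  1.121  1.97 ] F [-5.5 -2.4  6.1] T [-0.04  0.95  0.09] g 0.416
move [-0.0003  0.0089 -0.0003] spin None
(np.float64(0.64), 17.8)
```

View pics/n5.png

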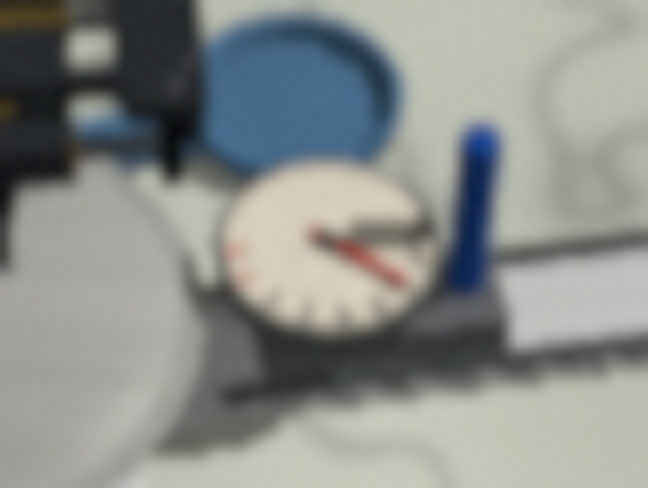

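Emit:
drive_tool(
  rows=[
    [[-0.002,-0.003,0,0.03,255],[-0.002,-0.003,0,0.06,255],[-0.002,-0.003,0,0.09,255],[-0.002,-0.003,0,0.11,255],[-0.002,-0.003,0,0.11,255]],
  ],
)

```text
time: 27.25
position: [0.5308, -0.1736, 0.0799]
tool_rot: [2.755, 1.496, -0.008]
ft_force: [-1.8, 1.5, 3.4]
grip_width: 0.424
```

```bash
python3 -c "
from h import *
go([.533,-.175,.08])
print(ang('n6.png'))
"
```

```text
t 27.25 p [ 0.5308 -0.1736  0.0799] yaw 57.01 tilt [-0.007  0.003 -1.   ] q [-0.705  0.459  1.189  1.873 -0.464  1.128  1.65 ] F [-1.8  1.5  3.4] T [0.23 0.37 0.07] g 0.424
move [-0.0001  0.0086 -0.0003] spin None
(np.float64(0.68), 16.9)
```

Emit:
drive_tool(
  rows=[
    [[0,0,0,0.03,255],[0,0,0,0.06,255],[0,0,0,0.09,255],[0,0,0,0.11,255],[0,0,0,0.11,255]],
  ],
)

```text
time: 27.92
position: [0.5316, -0.174, 0.0799]
tool_rot: [2.969, 1.0, -0.004]
ft_force: [1.1, -0.6, 2.3]
grip_width: 0.417
```

```bash
python3 -c "
from h import *
go([.533,-.175,.08])
print(ang('n7.png'))
"
```

```text
t 27.925 p [ 0.5316 -0.174   0.0799] yaw 37.24 tilt [-0.005  0.008 -1.   ] q [-0.715  0.472  1.207  1.873 -0.479  1.132  1.317] F [ 1.1 -0.6  2.3] T [-0.05 -0.14  0.01] g 0.417
move [ 0.0017  0.0055 -0.0002] spin None
(np.float64(0.46), 15.6)
```

Emit:
drive_tool(
  rows=[
    [[0,0,0,0.03,255],[0,0,0,0.06,255],[0,0,0,0.09,255],[0,0,0,0.11,255],[0,0,0,0.11,255]],
  ],
)

```text
time: 28.6
position: [0.5324, -0.174, 0.08]
tool_rot: [3.095, 0.476, 0.001]
ft_force: [4.5, -0.7, -2.2]
grip_width: 0.423
```

```bash
python3 -c "
from h import *
go([.533,-.175,.08])
print(ang('n8.png'))
"
```

```text
t 28.6 p [ 0.5324 -0.174   0.08  ] yaw 17.48 tilt [-0.001  0.01  -1.   ] q [-0.72   0.479  1.216  1.873 -0.488  1.133  0.978] F [ 4.5 -0.7 -2.2] T [-0.18 -0.9   0.1 ] g 0.423
move [0.0008 0.0038 0.    ] spin None
(np.float64(0.54), 17.8)
```

View pics/n8.png

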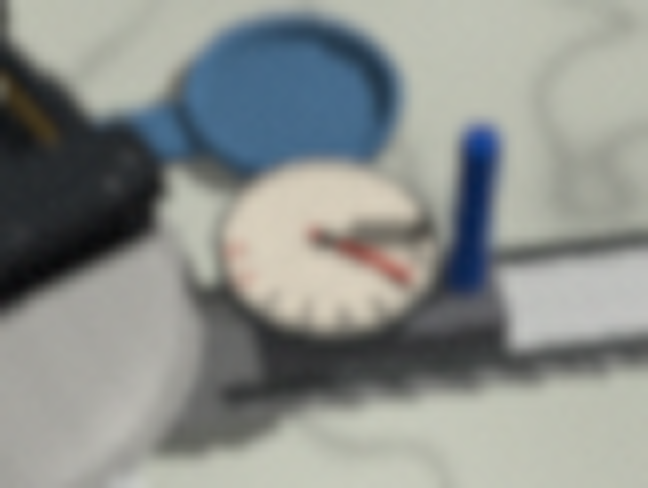

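Emit:
drive_tool(
  rows=[
    [[0.002,0.001,0,0.04,255],[0.002,0.001,0,0.08,255],[0.002,0.001,0,0.11,255],[0.002,0.001,0,0.11,255]],
  ],
)

```text
time: 29.15
position: [0.5329, -0.1739, 0.0802]
tool_rot: [3.132, -0.063, 0.003]
ft_force: [5.6, 0.2, -0.1]
grip_width: 0.417
```

```bash
python3 -c "
from h import *
go([.533,-.175,.08])
print(ang('n9.png'))
"
```

```text
t 29.15 p [ 0.5329 -0.1739  0.0802] yaw -2.32 tilt [ 0.002  0.009 -1.   ] q [-0.723  0.485  1.222  1.871 -0.495  1.137  0.638] F [ 5.6  0.2 -0.1] T [-0.01 -1.08  0.03] g 0.417
move [0.0004 0.0036 0.0006] spin None
(np.float64(1.12), 18.1)
```

Needle 1.12: a bulge is starting. I'll take smaller steps.

Emit:
drive_tool(
  rows=[
    [[0.003,0.0,0,0.035,255],[0.003,0.0,0,0.07,255],[0.003,0.0,0,0.07,255]],
  ],
)

```text
time: 29.58
position: [0.5335, -0.174, 0.0802]
tool_rot: [3.106, -0.406, 0.003]
ft_force: [4.4, 0.1, -0.0]
grip_width: 0.418
```

```bash
python3 -c "
from h import *
go([.533,-.175,.08])
print(ang('n10.png'))
"
```

```text
t 29.575 p [ 0.5335 -0.174   0.0802] yaw -14.89 tilt [ 0.003  0.009 -1.   ] q [-0.723  0.49   1.224  1.869 -0.5    1.14   0.422] F [ 4.4  0.1 -0. ] T [ 0.12 -1.04 -0.04] g 0.418
move [-0.0008  0.0036  0.0007] spin None
(np.float64(0.9), 16.4)
```

It fell to 0.9, so that was the lower bulge (about +0.6 rad). I'll go on clockwise.

Emit:
drive_tool(
  rows=[
    [[0.002,0.0,0,0.05,255],[0.002,0.0,0,0.1,255],[0.002,0.0,0,0.11,255],[0.002,0.0,0,0.11,255]],
  ],
)

```text
time: 30.12
position: [0.534, -0.1744, 0.0803]
tool_rot: [2.991, -0.931, 0.006]
ft_force: [5.3, 0.9, 2.2]
grip_width: 0.413
```

```bash
python3 -c "
from h import *
go([.533,-.175,.08])
print(ang('n11.png'))
"
```

```text
t 30.125 p [ 0.534  -0.1744  0.0803] yaw -34.59 tilt [ 0.006  0.007 -1.   ] q [-0.723  0.494  1.227  1.868 -0.504  1.142  0.081] F [5.3 0.9 2.2] T [ 0.16 -0.92  0.32] g 0.413
move [-0.0014  0.0036  0.001 ] spin None
(np.float64(0.38), 15.5)
```

Emit:
drive_tool(
  rows=[
    [[0,0.0,0,0.05,255],[0,0.0,0,0.1,255],[0,0.0,0,0.11,255],[0,0.0,0,0.11,255]],
  ],
)

```text
time: 30.68
position: [0.534, -0.1746, 0.0804]
tool_rot: [2.787, -1.432, 0.008]
ft_force: [4.8, 0.1, 1.9]
grip_width: 0.416
```

```bash
python3 -c "
from h import *
go([.533,-.175,.08])
print(ang('n12.png'))
"
```

```text
t 30.675 p [ 0.534  -0.1746  0.0804] yaw -54.39 tilt [ 0.009  0.005 -1.   ] q [-0.724  0.496  1.23   1.867 -0.506  1.142 -0.263] F [4.8 0.1 1.9] T [ 0.1  -0.98  0.43] g 0.416
move [-0.001   0.0036  0.0014] spin None
(np.float64(0.4), 15.7)
```

Emit:
drive_tool(
  rows=[
    [[0.002,-0.003,0,0.05,255],[0.002,-0.003,0,0.1,255],[0.002,-0.003,0,0.11,255],[0.002,-0.003,0,0.11,255]],
  ],
)

```text
time: 31.22
position: [0.5344, -0.175, 0.0802]
tool_rot: [2.498, -1.892, 0.01]
ft_force: [4.5, -1.2, 4.6]
grip_width: 0.416
```

```bash
python3 -c "
from h import *
go([.533,-.175,.08])
print(ang('n13.png'))
"
```

```text
t 31.225 p [ 0.5344 -0.175   0.0802] yaw -74.27 tilt [ 0.01   0.003 -1.   ] q [-0.724  0.5    1.232  1.865 -0.51   1.145 -0.606] F [ 4.5 -1.2  4.6] T [-0.07 -0.63  0.54] g 0.416
move [-0.0014  0.0046  0.0008] spin None
(np.float64(1.86), 20.0)
```

Emit:
drive_tool(
  rows=[
    [[0,0.0,0,0.05,255],[0,0.0,0,0.08,255],[0,0.0,0,0.08,255]],
  ],
)

```text
time: 31.65
position: [0.5344, -0.1753, 0.0802]
tool_rot: [2.24, -2.193, 0.011]
ft_force: [3.6, -3.1, 4.5]
grip_width: 0.415
```

```bash
python3 -c "
from h import *
go([.533,-.175,.08])
print(ang('n14.png'))
"
```

```text
t 31.65 p [ 0.5344 -0.1753  0.0802] yaw -88.78 tilt [ 0.01  0.   -1.  ] q [-0.724  0.501  1.233  1.866 -0.511  1.145 -0.859] F [ 3.6 -3.1  4.5] T [-0.28 -0.65  0.19] g 0.415
move [-0.001   0.0046  0.0007] spin None
(np.float64(2.3), 18.7)
```

View pics/n14.png

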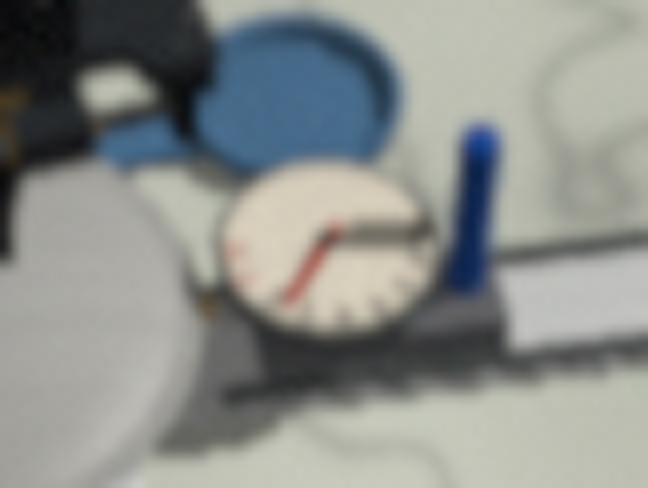

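Needle about 2.3, at or near the high spot. I'll step about 5° further to bracket the peak.

Emit:
drive_tool(
  rows=[
    [[0,0.0,0,0.03,255],[0,0.0,0,0.03,255]],
  ],
)

```text
time: 31.95
position: [0.5343, -0.1753, 0.0802]
tool_rot: [2.135, -2.295, 0.012]
ft_force: [3.6, -3.2, 4.9]
grip_width: 0.414
```

```bash
python3 -c "
from h import *
go([.533,-.175,.08])
print(ang('n15.png'))
"
```

```text
t 31.95 p [ 0.5343 -0.1753  0.0802] yaw -94.16 tilt [ 0.01  -0.001 -1.   ] q [-0.724  0.501  1.233  1.866 -0.511  1.145 -0.952] F [ 3.6 -3.2  4.9] T [-0.47 -0.58  0.25] g 0.414
move [-0.0007  0.0046  0.0006] spin None
(np.float64(2.3), 18.1)
```

Emit:
drive_tool(
  rows=[
    [[0,0.0,0,0.04,255],[0,0.0,0,0.04,255]],
  ],
)

```text
time: 32.25
position: [0.5343, -0.1754, 0.0802]
tool_rot: [1.986, -2.425, 0.013]
ft_force: [3.0, -4.7, 5.0]
grip_width: 0.418
```

```bash
python3 -c "
from h import *
go([.533,-.175,.08])
print(ang('n16.png'))
"
```

```text
t 32.25 p [ 0.5343 -0.1754  0.0802] yaw -101.37 tilt [ 0.01  -0.002 -1.   ] q [-0.724  0.502  1.234  1.866 -0.511  1.145 -1.078] F [ 3.  -4.7  5. ] T [-0.6  -0.51  0.11] g 0.418
move [-0.0005  0.0046  0.0007] spin None
(np.float64(2.1), 20.3)
```

Readings were 1.86 at -74°, 2.30 at -89°, 2.30 at -94° and 2.10 at -101°, so the peak is near -91°. Turning back about 10°.

Emit:
drive_tool(
  rows=[
    [[0,0.0,0,-0.03,255],[0,0.0,0,-0.056,255],[0,0.0,0,-0.056,255]],
  ],
)

```text
time: 32.67
position: [0.5353, -0.1739, 0.0801]
tool_rot: [2.195, -2.242, 0.011]
ft_force: [4.6, -1.6, 3.1]
grip_width: 0.423
```

```bash
python3 -c "
from h import *
go([.533,-.175,.08])
print(ang('n17.png'))
"
```

```text
t 32.675 p [ 0.5353 -0.1739  0.0801] yaw -91.21 tilt [ 0.008 -0.002 -1.   ] q [-0.703  0.473  1.193  1.865 -0.479  1.132 -0.929] F [ 4.6 -1.6  3.1] T [-0.1  -0.92 -0.16] g 0.423
move [0.0039 0.0077 0.0005] spin None
(np.float64(2.68), 16.5)
```

The needle is 2.68 because the hold moved the lid about 1.4 mm towards the plunger. I'll ease back that much, then release.

Emit:
drive_tool(
  rows=[
    [[0.004,-0.003,0,0,255],[0.004,-0.003,0,0,255],[0.004,-0.003,0,0,255]],
  ],
)

```text
time: 33.1
position: [0.5354, -0.1741, 0.0799]
tool_rot: [2.193, -2.242, 0.007]
ft_force: [2.6, 0.2, 5.1]
grip_width: 0.416
```

```bash
python3 -c "
from h import *
go([.533,-.175,.08])
print(ang('n18.png'))
"
```

```text
t 33.1 p [ 0.5354 -0.1741  0.0799] yaw -91.26 tilt [ 0.007  0.    -1.   ] q [-0.699  0.476  1.191  1.862 -0.481  1.136 -0.928] F [2.6 0.2 5.1] T [ 0.64 -0.64 -0.16] g 0.416
move [ 0.0031  0.008  -0.0004] spin None
(np.float64(2.66), 16.2)
```

View pics/n18.png

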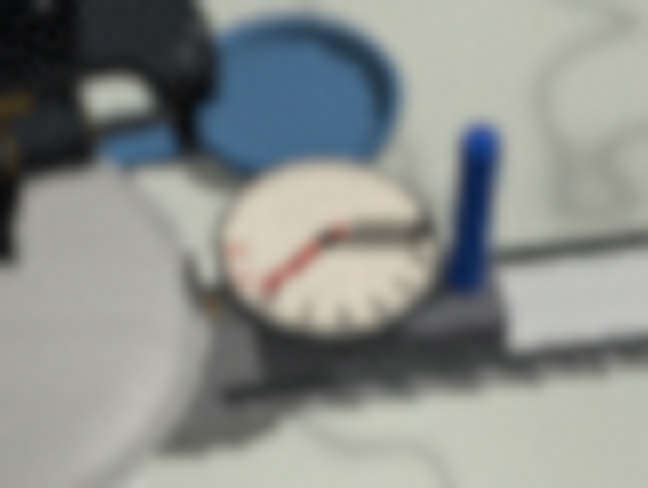

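Needle really is at about 2.65, still short of 3.0. Gentle release and rise.

Emit:
drive_tool(
  rows=[
    [[0.003,0,0,0,130],[0.003,0,0,0,110],[0.003,0,0,0,90],[0.003,0,0,0,60],[0.003,0,0,0,60],[0.003,0,0,0,60]],
  ],
  grip_force=5,
)

```text
time: 33.9
position: [0.5352, -0.1766, 0.0799]
tool_rot: [2.19, -2.243, 0.01]
ft_force: [-0.8, 0.2, 0.0]
grip_width: 0.754
```

```bash
python3 -c "
from h import *
go([.533,-.175,.08])
print(ang('n19.png'))
pic('scene','s9.png',(180,120,320,230),5)
"
```

```text
t 33.9 p [ 0.5352 -0.1766  0.0799] yaw -91.39 tilt [ 0.01  0.   -1.  ] q [-0.696  0.476  1.191  1.862 -0.479  1.134 -0.928] F [-0.8  0.2  0. ] T [-0.05  0.15 -0.  ] g 0.754
move [-0.0053  0.0074 -0.0003] spin None
(np.float64(2.66), 16.2)
```

View pics/s9.png

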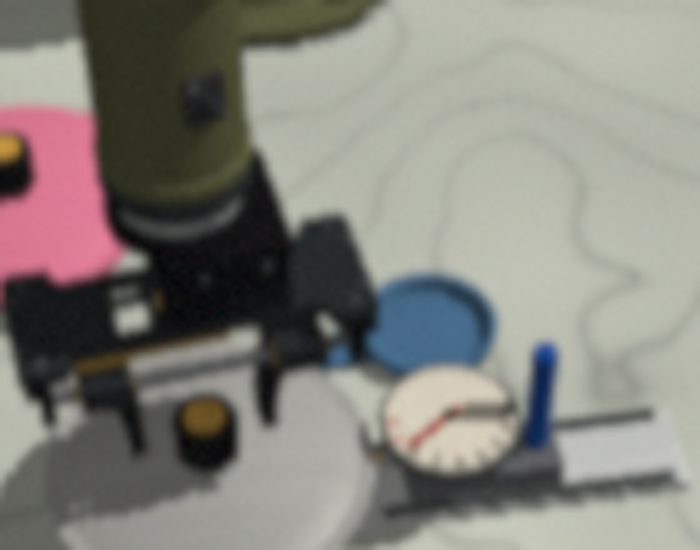

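Emit:
drive_tool(
  rows=[
    [[0,0,-0.1,0,0],[0,0,-0.25,0,0],[0,0,-0.45,0,0],[0,0,-0.6,0,0],[0,0,-0.6,0,0],[-0.3,0.4,-0.6,0,0],[-0.3,0.6,-0.6,0,0],[-0.3,0.6,-0.6,0,0],[-0.3,0.6,-0.6,0,0],[-0.3,0.6,-0.6,0,0]],
  ],
)

```text
time: 35.25
position: [0.3906, -0.0966, 0.2684]
tool_rot: [-2.188, 2.229, -0.007]
ft_force: [0.3, -0.9, 0.8]
grip_width: 0.999
```

```bash
python3 -c "
from h import *
go(None)
print(ang('n20.png'))
d=pic('scene','s10.png',s=1.5)
e=pic('top','t10.png',s=1.5)
pic('top','t11.png',(195,150,335,240),5)
"
```

```text
t 35.25 p [ 0.3906 -0.0966  0.2684] yaw -91.05 tilt [-0.01  -0.016 -1.   ] q [-0.269 -0.287  0.37   1.944  0.092  1.451 -1.511] F [ 0.3 -0.9  0.8] T [-0.1   0.22 -0.01] g 0.999
(np.float64(2.66), 15.7)
```

View pics/s10.png

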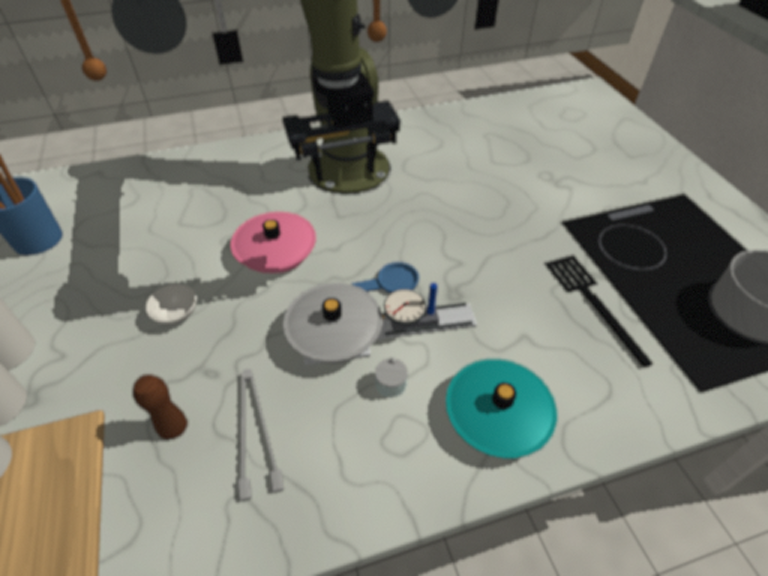

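View pics/n20.png

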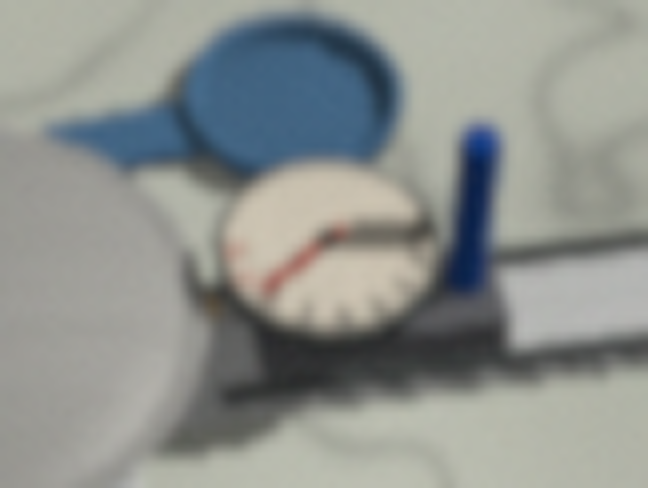

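View pics/t11.png

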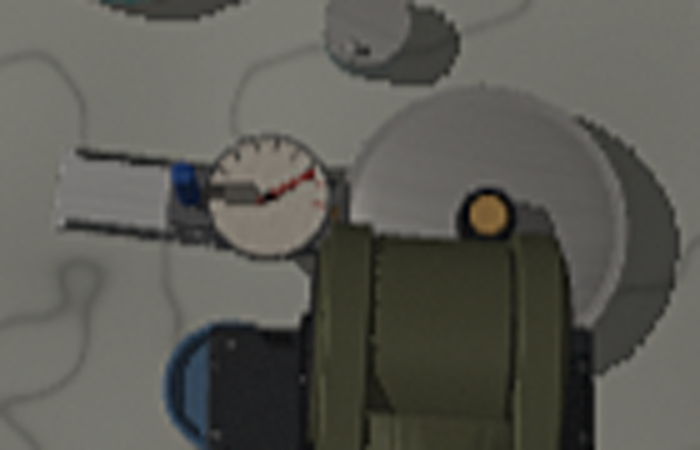

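```bash
python3 -c "
from h import *
print(ang(),ctrl.get_state()['qd'].round(3),ctrl.close_job())
"
```

```text
the job is handed in; nothing more can be done
(np.float64(2.66), 15.9) [-0.061  0.007  0.025 -0.008 -0.003  0.004  0.001] None
```

The lid is left seated and let go, with what I measured as its highest spot against the sprung plunger. I handed the job in at about 35 s; it gives no verdict, so the result below rests on my own readings.

**What I did:** I slid the indicator in about 34 mm by its post, which gave about 0.75 rad (3.8 mm) on plain skirt. I then turned the lid clockwise by its knob through about 198°. It passed a lower bulge at about 1.1 rad. The high spot read about 2.3 rad at its peak, falling to 2.1 rad 7 to 13° beyond. I turned back to the peak, released the knob and moved the arm clear.

**Last checks:**
- **Needle:** it reads 2.66 rad in the scene view and about 2.5 rad in the top view. It held steady after release and stayed under 3.0.
- **Tip distance:** this works out at about 94 mm from the axis, inside 90.2–95.5. It is about 1 mm more than the 93 mm expected, probably because the lid sits at the plunger side of its 1 mm play.
- **Surroundings:** the knob cap is at its starting pixel. The bystanders look unmoved in the pictures, though I did not measure them.

**What went wrong on the way:**
- **Wrist limit:** a wrong turn sign drove the wrist to its joint limit and left the tool low and tilted by 17° near the dial. The force reading stayed near zero. I corrected the tilt by stretching the arm to its reach limit on the left.
- **Side load:** forces on the held knob reached about 6 N. That shifted the lid within its play and moved the needle by 0.2 to 0.4 rad during the search.

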